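# Refit the optics of a rack-monitoring camera

## Robot

A 6-joint arm with a two-finger parallel gripper is mounted at the origin on the work surface. World frame = base frame: x ahead of the robot, y to its left, z up, the work surface at z = 0. Lengths are in m, angles in rad, forces in N, time in s.
With the tool pointing down it reaches from about 0.25 to 0.775 m from the base axis. Payload 4 kg.
Tool frame: the origin (TCP) lies midway between the tips of the shut fingers; the grasp point (between the pads) lies 19 mm behind it; z points along the fingers, y is the direction in which the jaws open and shut (so a half turn about z gives the same grasp; the last joint's range is limited). The gripper opens to 94 mm and grips with 3 to 60 N. Pads are 16 mm wide; open, the fingers measure 119 mm over their backs; the gripper's body (75 mm by 177 mm) begins 78 mm behind the grasp point.
Start: joints at [-1.321, 0.087, 1.371, -0, 1.684, -0.103], TCP at [0.19, -0.516, 0.206] pointing down, gripper open.
Joint ranges: [-3.1, 3.1], [-0.76, 2.03], [0.27, 2.55], [-1.08, 4.22], [0.17, 2.65], [-2.57, 2.57]. Speed limits (rad/s): [2.79, 2.79, 3.14, 3.14, 3.14, 3.14].

## Interface

Orientations are given as [roll, pitch, yaw] about the fixed x, y, z axes, in that order (R = Rz(yaw) Ry(pitch) Rx(roll)).
In Python, from bench import robot, cams gives the robot as it stands.
- The arm moves only by the tool step_arm, never from a script. Its argument "plan" is a list that holds one entry, the list of rows, each a list of 5 numbers: the shift along the world's x, y, z in mm, then the turn about the world's z in rad, then the opening in per cent of the stroke, from 0 (shut) to 100 (fully open). In form: [[[tx, ty, tz, turn, fingers], ...]]. A call has 1 to 8 rows; each row is the pose to reach, as a shift and turn from the pose commanded when the call began; what a row does not reach only later rows make up. A row lasts 1/12 s, in which the tool goes at most 41.7 mm and 7.16 degrees, less where a joint would pass 70% of its speed; a pose out of reach is approached as far as the arm can. A call with a gripper value outside its range is refused whole. The fingers move at their own pace and stop on an object; the grip force is fixed at half the most. Time passes only in rows, so rows that repeat a pose let the fingers close. It gives the time, the measured TCP pose, the force and the opening at its end, in the units of the state.
- robot.get_obs(): the state, without advancing time (a new reading comes with each control period).
- cams.snapshot(name): name is "side" or "top"; returns a dict with "frame" (420x560x3 uint8, red, green, blue), "camera_matrix" (3x3 intrinsics, pixels), "k1" (the pictures are not rectified: a ray, as slopes to the right and down, at radius r is drawn at 1 + k1 r^2 times it, then the intrinsics apply), "origin" and "attitude" of the camera in the world. Camera axes: x right, y down, z forward; pixel columns grow to the right and rows downward; lengths in m; the calibration is good to about 2 mm. A picture is of the moment at which its call begins. There is no depth.
- robot.close_job(): hands the job in, once; it reports no verdict.
The state is a dict: "time": time; "joint_positions": joint angles; "qvel": joint speeds; "joint_torque": joint torques, N m; "tool_pos": TCP position; "ee_rot": TCP orientation; "wrist_force": force on the tool from outside, world axes, zero at the start; "wrist_torque": the same for the moment, N m; "width": finger opening in m.
Only numpy, scipy, OpenCV 4.12 (cv2) and the standard library are available. Lean on these libraries where they do the work, as an engineer would, in place of code of your own. Each camera call takes 0.05 s, during which the arm holds its last target. There are 200 camera calls.

## Task

Fold the carton's flap well back, then refit the camera lying lens-up on the bench: drop in the pink filter first, so that it lies flat at the bottom of the barrel, then the blue lens, dome up, on top of it. Put the brass retaining ring over the barrel with its red marks in line with the camera's, screw it down clockwise, about a fifth of a turn, until it clamps the lens tight, and let go; leave the tools and other parts lying on the bench alone.

Things in the scene. Friction and masses are not known exactly. Their poses are not given: they have to be found in the camera images.
- barrel_mouth (a point): Centre of the mouth of the camera's upright barrel, at its rim, 66 mm above the bench; z up, x and y turn with the camera. Bore 40 mm diameter, flared to about 44 mm in its top 3 mm, flat floor 18 mm below the rim; 47 mm outside. The camera is fixed: a white box 86 x 86 mm (sides along x and y), 38 mm high, with a black disc (60 mm) up to 42 mm and red marks on its top at +x and -x.
- ring_center (a point): Centre, half-way up, of the loose brass ring, lip up, z up: 16 mm tall, 63 mm diameter, 29 mm hole in its 3 mm top lip, 59.6 mm inside below it, about 70 g. Two flat grip pads (24 mm long, 15.5 mm high) at +y and -y, 65 mm apart outside. Two inner lugs (3.5 mm thick, centred 2.5 mm above the underside, tips 50 mm apart) at +x and -x, under red marks on top. A half turn makes no difference.
- filter_center (a point): Centre, half-way up, of the filter: a disc of 36 mm diameter, 8 mm tall, steel rim and pink glass, about 22 g, lying flat on the carton's foam.
- lens_center (a point): Centre, half-way up, of the lens: a disc of 36 mm diameter, 12 mm tall, lower edge chamfered, black rim and blue glass dome (below the rim's top edge), about 40 g, lying on the carton's foam, dome up (z up).
- carton_rim (a point): Centre of the carton's open top, at its rim, 50 mm above the bench. The carton is fixed, 122 mm (x) by 208 mm (y) outside, walls 4 mm; grey foam floor 20 mm below the rim. The filter and the lens lie on it 84 mm apart along y, on the middle line; which is on which side varies.
- flap_hinge (a point): Middle of the flap's hinge line, on the carton's far (+x) rim, 50 mm above the bench; the hinge runs along the carton's y. z follows the flap.
- flap (a joint): Angle of the carton's single cardboard flap (102 mm from hinge to free edge, 198 mm wide, 3 mm thick): 0 shut, starts half raised over the contents, pi/2 upright, stop at 2.75 rad, folded back to +x. A stiff crease (0.04 N m): it stays where left. Push its underside near the raised edge from the -x side and follow the edge's arc about the hinge; a level push may jam on it.
- thread (a point): On the barrel's axis, 8 mm below the rim, axes as barrel_mouth. Aluminium two-start thread around the barrel, 55.5 mm diameter, open from above only at +x and -x, where the ring's lugs enter (within 15 degrees) and rest with the ring's underside 8 mm below the rim. Turned clockwise it sinks 0.06 mm a degree, meets the lens at about 50 degrees, clamps from 66, is tight at 70 to 76, stop at 80.

How it is judged:
By the outcome, as a careful person would: the job done as asked, in the order asked, and still so for the second after the job is handed in, with the robot touching nothing.
It also fails if it takes over 72 s, if anything falls off the work surface, if the arm or the gripper's body presses on something with over 40 N, if the wrist force passes 120 N, or if a joint passes its speed limit or range.

## Working session

There is one attempt and no reset: what is moved stays moved. The work goes in short steps, Python scripts to look and compute and a tool call to move; the robot and the scene stay as the last step left them, time stands still between calls to the robot, and variables do not carry over. Pictures are saved under pics/ and viewed, about 8 in all and at most 12, crops included, and the job is handed in when it is done.

Besides the shell and the picture viewer there is one more tool, called as name(argument=value, ...), one argument or row to a line, values as JSON. step_arm: Moves the arm, as the interface text tells. Its arguments: {"type":"object","properties":{"plan":{"type":"array"}},"required":["plan"]}

```bash
mkdir -p pics; ls; cat > h.py <<'E'
import numpy as np, cv2
from bench import robot, cams
def snap(n,f=None):
    s=cams.snapshot(n)
    if f: cv2.imwrite('pics/'+f,s['frame'][:,:,::-1])
    return s
def RM(s):
    a=np.array(s['attitude'],float)
    if a.shape==(3,3): return a
    r,p,y=a; 
    from scipy.spatial.transform import Rotation as R
    return R.from_euler('xyz',a).as_matrix() if a.size==3 else None
def ray(s,u,v):
    K=np.array(s['camera_matrix']);k=s['k1']
    d=np.array([(u-K[0,2])/K[0,0],(v-K[1,2])/K[1,1]]);x=d.copy()
    for _ in range(30): x=d/(1+k*(x@x))
    return RM(s)@np.array([x[0],x[1],1.])
def at(s,u,v,z):
    o=np.array(s['origin']);r=ray(s,u,v);return o+r*(z-o[2])/r[2]
def pix(s,p):
    c=RM(s).T@(np.array(p)-np.array(s['origin']));x=c[:2]/c[2];x=x*(1+s['k1']*(x@x))
    K=np.array(s['camera_matrix']);return x*[K[0,0],K[1,1]]+[K[0,2],K[1,2]]
E
python3 - <<'E'
from h import *
for n in('top','side'):
    s=snap(n,n+'1.png');print(n,{k:s[k] for k in s if k!='frame'})
print(robot.get_obs())
a=cv2.imread('pics/top1.png');b=cv2.imread('pics/side1.png')
E
```

```text
pics
top {'camera_matrix': array([[408.27188434,   0.        , 275.60715362],
       [  0.        , 408.27188434, 212.99146734],
       [  0.        ,   0.        ,   1.        ]]), 'k1': -0.07607777844641657, 'origin': array([ 0.36263882, -0.04329994,  0.94641109]), 'attitude': array([-2.94634415,  0.0087841 , -1.5892776 ])}
side {'camera_matrix': array([[447.57918211,   0.        , 278.68189361],
       [  0.        , 447.57918211, 210.1228184 ],
       [  0.        ,   0.        ,   1.        ]]), 'k1': -0.045313418015134076, 'origin': array([0.36552543, 0.6031548 , 0.63514108]), 'attitude': array([-2.27328213, -0.01684604, -2.87059661])}
{'time': 0.1, 'joint_positions': array([-1.32112489e+00,  8.78871350e-02,  1.37204875e+00,  1.87612326e-05,
        1.68361442e+00, -1.03111260e-01]), 'qvel': array([-0.00121067, -0.00077936, -0.00326347, -0.00091292, -0.0016598 ,
       -0.00019043]), 'joint_torque': array([ 1.36649600e-03, -3.41253090e+01, -3.03301191e+01,  7.19387317e-02,
        3.04108439e-02, -1.02081799e-04]), 'tool_pos': array([ 0.18990757, -0.51566215,  0.20444551]), 'ee_rot': array([-3.13964732e+00, -2.20045631e-04,  3.52784576e-01]), 'wrist_force': array([ 0.24222838,  0.37130406, -0.04021564]), 'wrist_torque': array([ 0.00150365, -0.01425664,  0.01244099]), 'width': 0.09396217456531586}
```

View pics/top1.png

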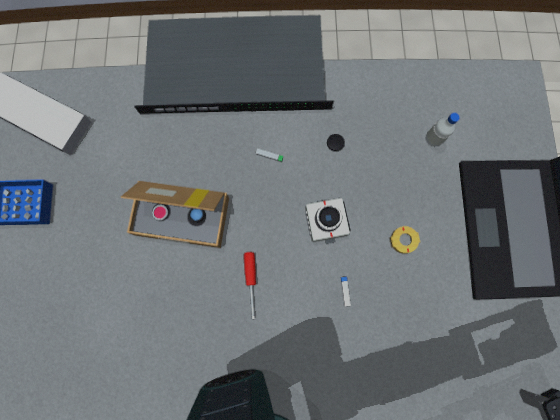

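View pics/side1.png

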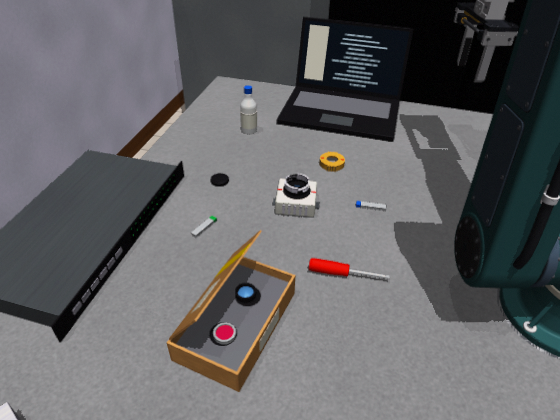

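```bash
cat >> h.py <<'E'
def mosaic(parts,f):
    # parts: (img file, x0,y0,w,h) each 400x300 panel
    P=[]
    for fn,x0,y0,w,h in parts:
        a=cv2.imread('pics/'+fn)[y0:y0+h,x0:x0+w]
        a=cv2.resize(a,(400,300),interpolation=cv2.INTER_CUBIC)
        for i in range(0,w,10):
            cv2.line(a,(int(i*400/w),0),(int(i*400/w),4 if (x0+i)%50 else 12),(0,255,0),1)
        for i in range(0,h,10):
            cv2.line(a,(0,int(i*300/h)),(4 if (y0+i)%50 else 12,int(i*300/h)),(0,255,0),1)
        P.append(a)
    cv2.imwrite('pics/'+f,np.vstack([np.hstack(P[i:i+2]) for i in range(0,len(P),2)]))
E
python3 -c "
from h import *
mosaic([('top1.png',120,170,120,90),('top1.png',290,190,80,60),('side1.png',160,220,160,160*3//4+40-40),('top1.png',380,210,60,45)],'m1.png')
mosaic([('side1.png',260,160,80,60),('side1.png',300,130,80,60),('side1.png',160,290,140,105),('side1.png',180,225,120,90)],'m2.png')"
```

```text
(no output)
```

View pics/m1.png

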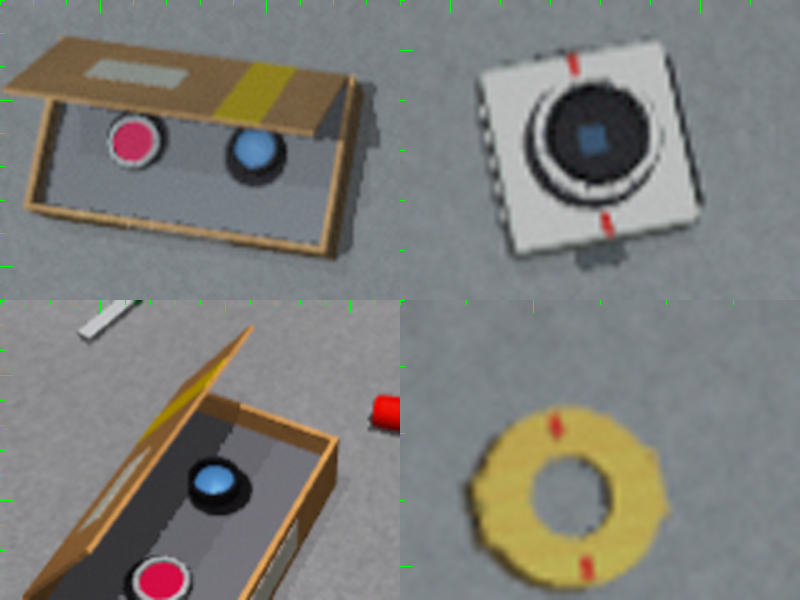

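View pics/m2.png

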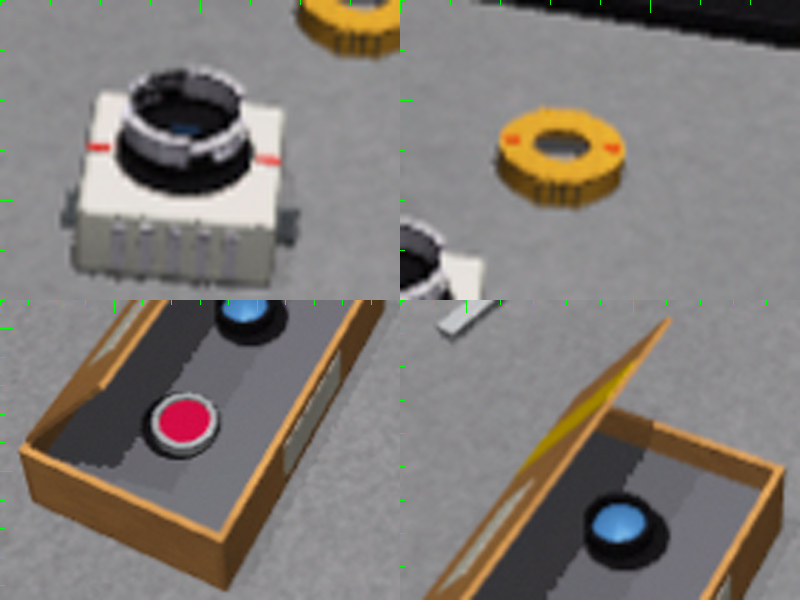

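```bash
python3 - <<'E'
from h import *
t=snap('top');s=snap('side')
def tri(a,b):
    o1=np.array(t['origin']);o2=np.array(s['origin']);r1=ray(t,*a);r2=ray(s,*b)
    r1/=np.linalg.norm(r1);r2/=np.linalg.norm(r2)
    M=np.stack([r1,-r2],1);k=np.linalg.lstsq(M,o2-o1,rcond=None)[0]
    p,q=o1+k[0]*r1,o2+k[1]*r2
    return (p+q)/2*1000,np.linalg.norm(p-q)*1000
np.set_printoptions(precision=1,suppress=True)
def P(n,S,pts,z):
    print(n,*[at(S,*p,z)[:2]*1000 for p in pts])
P('carton top: -x+y,-x-y,+x-y,+x+y',t,[(127.8,232.4),(218.4,245),(226.8,193.4),(139.8,181.4)],.05)
P('carton side -x+y,-x-y,+x+y,+x-y',s,[(237.7,372.6),(294.9,275.4),(167.7,342.5),(243.6,258)],.05)
P('pink top/side',t,[(160.2,212)],.038);P('',s,[(224.4,332)],.038)
P('lens',t,[(196.8,214.4)],.041);P('',s,[(246,291.9)],.041)
P('cam corners',t,[(306,205),(342.4,198.4),(350,232.4),(313.6,240.4)],.038)
P('cam corners side',s,[(280,178.4),(316.8,181.2),(314.4,204),(276,202)],.038)
P('marks',t,[(324.6,202.8),(331.4,234.8)],.038);P('',s,[(279.6,189.4),(313.4,191.8)],.038)
P('mouth',t,[(330,217)],.066);P('',s,[(297.2,181)],.066)
P('ring marks',t,[(403.4,228.9),(408.05,250.35)],.016);P('',s,[(322.4,158),(342.4,159.6)],.016)
P('ring c',t,[(405.5,239.7)],.016);P('',s,[(332.4,158.8)],.016)
print('flap tip -y',tri((215.4,210.5),(260.4,231)))
E
```

```text
carton top: -x+y,-x-y,+x-y,+x+y [502.3 294.3] [470.5  89.1] [587.5  71. ] [620.5 272.4]
carton side -x+y,-x-y,+x+y,+x-y [501.3 295.3] [467.4  94.7] [618.4 278.3] [565.8  80.6]
pink top/side [550.1 225.5]
 [547.1 229.3]
lens [542.2 140.2]
 [539.5 146.1]
cam corners [ 559.6 -108.2] [ 573.3 -191.9] [ 494.5 -205.1] [ 478.2 -122.5]
cam corners side [ 571.5 -186.8] [ 489.6 -200.5] [ 478.  -120.1] [ 557.2 -103.2]
marks [ 563.8 -150.7] [ 490. -163.]
 [ 561.5 -147.4] [ 488.8 -160.4]
mouth [ 525.5 -158. ]
 [ 524.2 -151.4]
ring marks [ 503.2 -333.8] [ 453.2 -340.8]
 [ 500.7 -329.5] [ 451.5 -337.1]
ring c [ 478.  -336.8]
 [ 476.1 -333.3]
flap tip -y (array([532.3,  84.3, 128.3]), np.float64(0.06393909544973518))
```

step_arm(
  plan=[
    [[138, 289, 0, -0.3, 0], [138, 289, 0, -0.3, 0], [138, 289, 0, -0.3, 0], [138, 289, 0, -0.3, 0], [138, 289, 0, -0.3, 0], [138, 289, 0, -0.3, 0], [138, 289, 0, -0.3, 0], [138, 289, 0, -0.3, 0]],
  ],
)

```text
time: 0.87
tool_pos: [0.3287, -0.2242, 0.2056]
ee_rot: [-3.141, -0.001, 0.054]
wrist_force: [1.1, -0.1, 1.2]
width: 0.0439
```

step_arm(
  plan=[
    [[138, 289, 0, -0.207, 0], [138, 289, 0, -0.207, 0], [138, 289, 0, -0.207, 0], [138, 289, 0, -0.207, 0], [138, 289, 0, -0.207, 0], [138, 289, 0, -0.207, 0], [138, 289, 0, -0.207, 0], [138, 289, 0, -0.207, 0]],
  ],
)

```text
time: 1.53
tool_pos: [0.4661, 0.0635, 0.2055]
ee_rot: [3.141, -0.0, -0.154]
wrist_force: [1.3, -0.1, 1.0]
width: -0.0
```

step_arm(
  plan=[
    [[59, 125, 0, 0, 0], [59, 125, 0, 0, 0], [59, 125, 0, 0, 0], [59, 125, 0, 0, 0], [59, 125, -40, 0, 0], [59, 125, -80, 0, 0], [59, 125, -101, 0, 0], [59, 125, -101, 0, 0]],
  ],
)

```text
time: 2.2
tool_pos: [0.5202, 0.1849, 0.0975]
ee_rot: [3.136, 0.012, -0.154]
wrist_force: [-1.7, 0.5, -1.4]
width: 0.0004
```

```bash
python3 - <<'E'
from h import *
snap('top','top2.png');snap('side','side2.png');o=robot.get_obs()
print(o['tool_pos'],o['ee_rot'],o['joint_positions'],o['wrist_force'],o['time'])
for n in('top','side'):
    s=snap(n);print(n,pix(s,o['tool_pos']),pix(s,o['tool_pos']+np.array([0,0,.08])))
mosaic([('top2.png',110,130,200,150),('side2.png',140,170,200,150)],'m3.png')
E
```

```text
[0.52434286 0.18581138 0.10417572] [ 3.14066273e+00  1.56935199e-03 -1.54619480e-01] [ 2.38804196e-01  1.43971564e-01  1.51055051e+00 -2.58125607e-04
  1.48887653e+00  1.96424063e+00] [-0.29480655 -0.02049533  1.26480056] 2.3
top [169.35767393 217.40909751] [158.43953424 209.77855067]
side [245.75899813 287.0451879 ] [243.98160266 250.10390319]
```

View pics/m3.png

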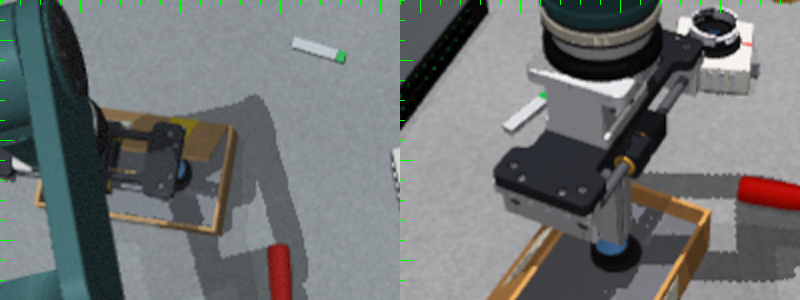

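step_arm(
  plan=[
    [[12, -2, 0, 0, 0], [32, -5, 12, 0, 0], [44, -7, 18, 0, 0], [56, -9, 20, 0, 0], [67, -10, 22, 0, 0], [76, -12, 23, 0, 0], [85, -13, 24, 0, 0], [95, -15, 22, 0, 0]],
  ],
)

```text
time: 3.07
tool_pos: [0.6212, 0.1714, 0.1288]
ee_rot: [-3.14, -0.003, -0.154]
wrist_force: [0.1, 0.4, -0.1]
width: 0.0003
```

step_arm(
  plan=[
    [[10, -2, -5, 0, 0], [19, -3, -10, 0, 0], [27, -4, -16, 0, 0], [35, -5, -23, 0, 0], [41, -6, -31, 0, 0], [46, -7, -39, 0, 0], [46, -7, -39, 0, 0], [46, -7, -39, 0, 0]],
  ],
)

```text
time: 3.73
tool_pos: [0.6652, 0.1641, 0.0859]
ee_rot: [3.141, 0.003, -0.154]
wrist_force: [0.5, 0.2, 0.9]
width: 0.0005
```

```bash
python3 - <<'E'
from h import *
o=robot.get_obs();print(o['tool_pos'],o['wrist_force'],o['time'])
E
```

```text
[0.66518939 0.16414696 0.08588139] [0.48745028 0.20146488 0.94284589] 3.7333
```

step_arm(
  plan=[
    [[0, 0, 40, 0, 0], [0, 0, 80, 0, 0], [-20, -20, 115, 0, 64], [-45, -45, 115, 0, 64], [-72, -72, 115, 0, 64], [-100, -100, 115, 0, 64], [-128, -128, 115, 0, 64], [-156, -156, 115, 0, 64]],
  ],
)

```text
time: 4.4
tool_pos: [0.5082, 0.0076, 0.2033]
ee_rot: [3.141, -0.002, -0.153]
wrist_force: [0.6, -1.1, 0.4]
width: 0.0371
```

step_arm(
  plan=[
    [[-28, -28, 0, 0, 64], [-56, -56, 0, 0, 64], [-80, -80, 0, 0, 64], [-80, -80, 0, 0, 64]],
  ],
)

```text
time: 4.73
tool_pos: [0.4265, -0.0747, 0.2037]
ee_rot: [3.139, -0.001, -0.16]
wrist_force: [0.2, 0.1, 0.4]
width: 0.0597
```

```bash
python3 - <<'E'
from h import *
snap('top','top3.png');snap('side','side3.png');o=robot.get_obs()
print(o['tool_pos'],o['ee_rot'],o['time'])
mosaic([('top3.png',120,160,120,90),('side3.png',150,220,160,120),('top3.png',140,190,80,60),('side3.png',190,270,100,75)],'m4.png')
E
```

```text
[ 0.42955069 -0.07210316  0.20357365] [-3.14145995e+00 -2.93920114e-03 -1.56390686e-01] 4.8333
```

View pics/m4.png

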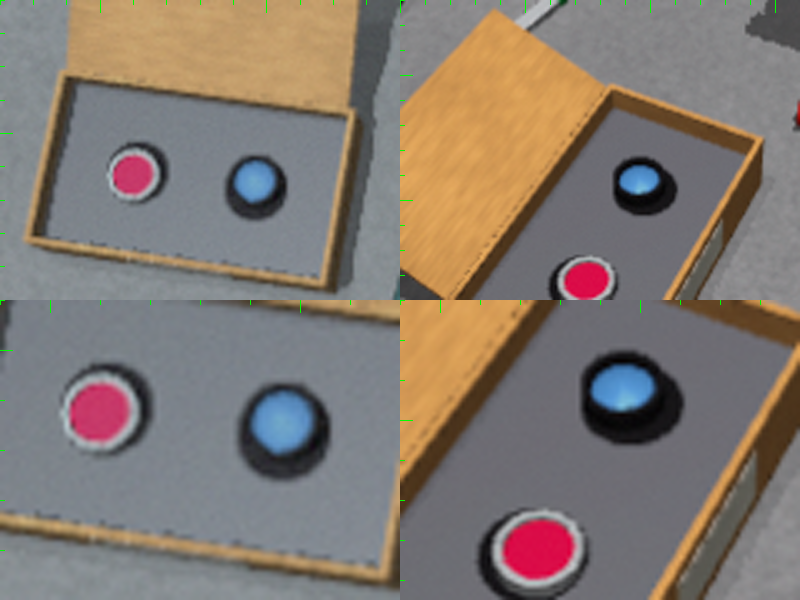

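step_arm(
  plan=[
    [[15, 38, 0, 0, 64], [30, 75, 0, 0, 64], [45, 113, 0, 0, 64], [60, 150, 0, 0, 64], [75, 188, 0, 0, 64], [90, 226, 0, 0, 64], [105, 263, 0, 0, 64], [119, 298, 0, 0, 64]],
  ],
)

```text
time: 5.5
tool_pos: [0.5492, 0.2309, 0.2022]
ee_rot: [-3.141, -0.0, -0.151]
wrist_force: [1.0, -0.4, -0.1]
width: 0.0601
```

step_arm(
  plan=[
    [[0, 0, -40, 0, 64], [0, 0, -80, 0, 64], [0, 0, -120, 0, 64], [0, 0, -145, 0, 64], [0, 0, -160, 0, 64], [0, 0, -168, 0, 64], [0, 0, -170, 0, 64], [0, 0, -170, 0, 64]],
  ],
)

```text
time: 6.17
tool_pos: [0.5491, 0.2277, 0.0325]
ee_rot: [-3.141, -0.0, -0.153]
wrist_force: [0.5, 0.3, 0.2]
width: 0.06
```

step_arm(
  plan=[
    [[0, 0, 0, 0, 64]],
  ],
)

```text
time: 6.25
tool_pos: [0.5497, 0.2274, 0.0337]
ee_rot: [-3.14, -0.002, -0.153]
wrist_force: [-0.0, -0.4, 0.8]
width: 0.0603
```

```bash
python3 - <<'E'
from h import *
snap('top','top4.png');snap('side','side4.png');o=robot.get_obs()
print(o['tool_pos'],o['ee_rot'],o['wrist_force'],o['time'])
mosaic([('top4.png',100,160,120,90),('side4.png',170,280,100,75)],'m5.png')
E
```

```text
[0.54982446 0.22697468 0.03397674] [-3.14038834e+00 -2.56915620e-03 -1.53802049e-01] [ 0.03007265 -0.69085031  0.19521457] 6.35
```

View pics/m5.png

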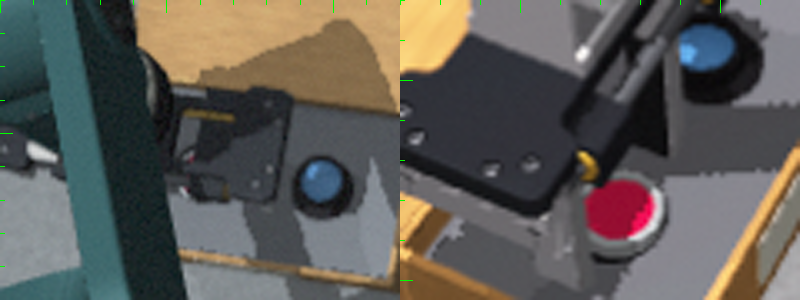

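```bash
python3 - <<'E'
from h import *
np.set_printoptions(precision=1,suppress=True)
s=snap('side');T=np.array([.5495,.2272,.0337]);y=-.154
ex=np.array([np.cos(y),np.sin(y),0]);ey=np.array([-ex[1],ex[0],0])
f=lambda p:(pix(s,p)-[170,280])*4+[400,0]
for j in(30.1,42.6,-30.1,-42.6):
    for i in(-8,8): print(j,i,f(T+ey*j/1e3+ex*i/1e3))
print('disc top centre if under TCP',f([T[0],T[1],.038]),f([T[0]-.003,T[1],.038]),f([T[0],T[1]+.003,.038]))
E
python3 - <<'E'
import cv2,sys
sys.path.insert(0,'.')
a=cv2.imread('pics/side4.png')[295:360,195:260]
cv2.imwrite('pics/c6.png',cv2.resize(a,None,fx=9,fy=9,interpolation=cv2.INTER_CUBIC))
E
```

```text
30.1 -8 [593.5 276.9]
30.1 8 [557.3 261.3]
42.6 -8 [576.8 303.2]
42.6 8 [540.2 287.3]
-30.1 -8 [668.6 158.5]
-30.1 8 [633.9 144.6]
-42.6 -8 [683.2 135.5]
-42.6 8 [648.7 121.9]
disc top centre if under TCP [613.6 202.2] [620.8 204.1] [610.9 208.5]
```

View pics/c6.png

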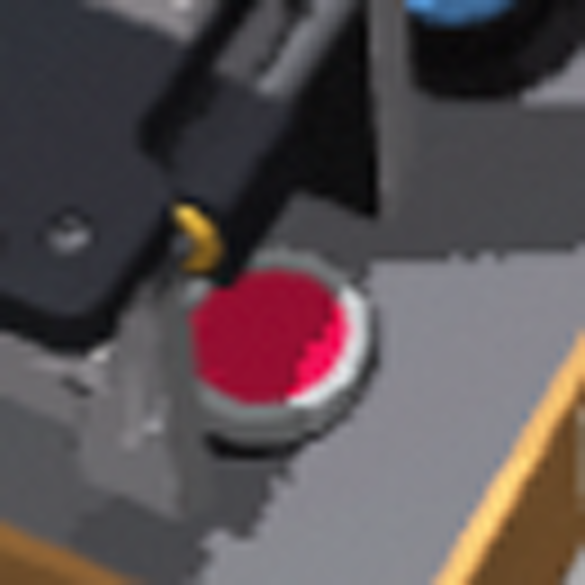

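step_arm(
  plan=[
    [[-2, 2, 0, 0, 64], [-2, 2, 0, 0, 64], [-2, 2, 0, 0, 30], [-2, 2, 0, 0, 30], [-2, 2, 0, 0, 30], [-2, 2, 0, 0, 30], [-2, 2, 0, 0, 30], [-2, 2, 0, 0, 30]],
  ],
)

```text
time: 7.07
tool_pos: [0.5468, 0.2282, 0.0325]
ee_rot: [3.141, 0.0, -0.154]
wrist_force: [-0.9, -0.7, 1.0]
width: 0.0345
```

step_arm(
  plan=[
    [[0, 0, 0, 0, 30], [0, 0, 0, 0, 30], [0, 0, 30, 0, 30], [0, 0, 70, 0, 30], [0, 0, 110, 0, 30], [0, -30, 110, 0, 30], [0, -70, 110, 0, 30], [0, -110, 110, 0, 30]],
  ],
)

```text
time: 7.73
tool_pos: [0.5472, 0.118, 0.1439]
ee_rot: [-3.141, -0.003, -0.151]
wrist_force: [1.4, -0.3, -1.2]
width: 0.035
```

step_arm(
  plan=[
    [[-3, -38, 0, 0.12, 30], [-6, -76, 0, 0.24, 30], [-9, -114, 0, 0.36, 30], [-13, -152, 0, 0.48, 30], [-16, -190, 0, 0.6, 30], [-19, -228, 0, 0.72, 30], [-22, -260, 0, 0.84, 30], [-22, -271, 0, 0.96, 30]],
  ],
)

```text
time: 8.4
tool_pos: [0.5239, -0.1572, 0.1424]
ee_rot: [3.14, 0.002, 0.778]
wrist_force: [0.5, 0.4, -0.8]
width: 0.0345
```

step_arm(
  plan=[
    [[0, 0, 0, 0.12, 30], [0, 0, 0, 0.24, 30], [0, 0, -20, 0.36, 30], [0, 0, -40, 0.48, 30], [0, 0, -55, 0.6, 30], [0, 0, -58, 0.6, 30], [0, 0, -58, 0.6, 30], [0, 0, -58, 0.6, 30]],
  ],
)

```text
time: 9.07
tool_pos: [0.5252, -0.1528, 0.0852]
ee_rot: [3.141, 0.0, 1.374]
wrist_force: [-0.9, -0.1, 0.4]
width: 0.0345
```

```bash
python3 - <<'E'
from h import *
np.set_printoptions(precision=1,suppress=True)
s=snap('side','side5.png');t=snap('top','top5.png');o=robot.get_obs()
T=o['tool_pos'];print(T*1e3,o['ee_rot'],o['width'],o['time'])
a=s['frame'][130:230,245:345,::-1]
cv2.imwrite('pics/c7.png',cv2.resize(a,None,fx=6,fy=6,interpolation=cv2.INTER_CUBIC))
f=lambda p:(pix(s,p)-[245,130])*6
y=o['ee_rot'][2];ex=np.array([np.cos(y),np.sin(y),0]);ey=np.array([-ex[1],ex[0],0])
for j in(17.3,30,-17.3,-30):
    for i in(-8,8): print(j,i,f(T+ey*j/1e3+ex*i/1e3))
print('TCP',f(T))
for m in([.5246,-.1525],[.5265,-.157]):
    c=np.array(m+[.066]);print('mouth c,+-x,+-y outer 23.5',f(c),*[f(c+np.array(d)*.0235) for d in([1,0,0],[-1,0,0],[0,1,0],[0,-1,0])])
E
```

```text
[ 525.8 -153.    86.1] [3.1 0.  1.4] 0.03458845422263308 9.1667
17.3 -8 [366.6 258.4]
17.3 8 [347.8 282.1]
30 -8 [399.7 268.4]
30 8 [381.2 292.3]
-17.3 -8 [277.8 231.7]
-17.3 8 [258.2 254.8]
-30 -8 [245.7 222.1]
-30 8 [225.8 244.9]
TCP [312.4 256.6]
mouth c,+-x,+-y outer 23.5 [312.7 304. ] [249.  292.6] [377.1 315.4] [296.8 342.3] [328.1 267. ]
mouth c,+-x,+-y outer 23.5 [310.6 295.9] [247.  284.6] [374.7 307.2] [294.7 333.9] [325.9 259.2]
```

View pics/c7.png

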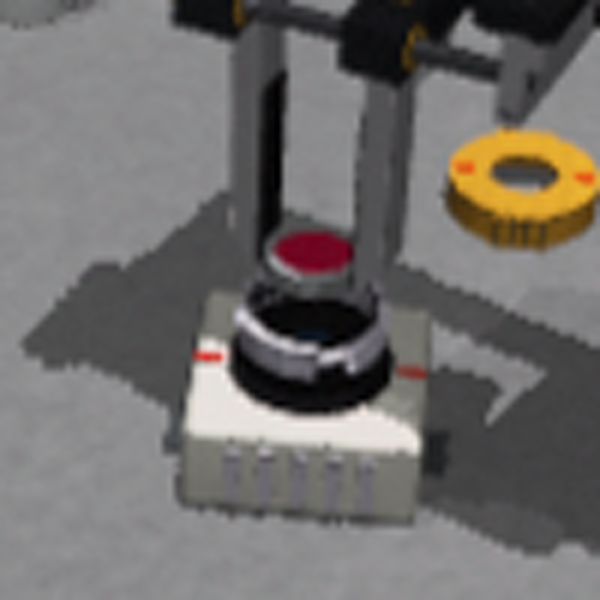

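```bash
python3 - <<'E'
from h import *
np.set_printoptions(precision=1,suppress=True)
s=snap('side')
def cen(f,x0,y0,x1,y1):
    a=cv2.imread('pics/'+f).astype(int)[y0:y1,x0:x1];b,g,r=a[...,0],a[...,1],a[...,2]
    m=((r>90)&(g<60)&(b<120)&(r>b+40)).astype(np.uint8)
    n,l,st,c=cv2.connectedComponentsWithStats(m);o=[(st[i,4],c[i]+[x0,y0],st[i,:4]+[x0,y0,0,0]) for i in range(1,n) if st[i,4]>5]
    return o
for f,b in(('side3.png',(200,310,250,350)),('side5.png',(275,150,320,200))):
    for o in cen(f,*b): print(f,o)
    k=max(cen(f,*b),key=lambda o:o[0])[1]
    for z in((.036,.037,.038) if '3' in f else (.088,.089,.090,.091)): print(z,at(s,*k,z)[:2]*1e3)
# camera red marks in side5
for o in cen('side5.png',270,180,325,200): print('marks',o,at(s,*o[1],.038)[:2]*1e3)
E
```

```text
side3.png (np.int32(192), array([224.1, 331.8]), array([216, 325,  17,  15]))
0.036 [548.3 227.7]
0.037 [547.9 228.3]
0.038 [547.6 229. ]
side5.png (np.int32(63), array([296.7, 171.5]), array([291, 169,  12,   6]))
0.088 [ 527.  -154.7]
0.089 [ 526.7 -153.3]
0.09 [ 526.4 -151.9]
0.091 [ 526.1 -150.5]
```

```bash
python3 - <<'E'
from h import *
t=snap('top');s=snap('side')
def panel(f,S,x0,y0,w,T,yaw,hw,extra=[]):
    h=w*3//4;k=400/w
    a=cv2.resize(cv2.imread('pics/'+f)[y0:y0+h,x0:x0+w],(400,300),interpolation=cv2.INTER_CUBIC)
    ex=np.array([np.cos(yaw),np.sin(yaw),0]);ey=np.array([-ex[1],ex[0],0])
    for c,P in [((0,255,0),[T+ey*j+ex*i for j in(hw,hw+.0125,-hw,-hw-.0125) for i in(-.008,.008)])]+extra:
        for p in P:
            q=((pix(S,p)+.5-[x0,y0])*k).round().astype(int)
            cv2.drawMarker(a,tuple(int(v) for v in q),c,cv2.MARKER_CROSS,7,1)
    return a
T5=np.array([.5255,-.153,.086]);T1=np.array([.1899,-.5157,.2048])
th=np.arange(0,6.28,.52)
circ=lambda x,y,z,r:[np.array([x+r*np.cos(a),y+r*np.sin(a),z]) for a in th]
A=panel('side5.png',s,265,150,60,T5,1.42,.0175,[((255,255,0),circ(.5246,-.1525,.066,.0235))])
B=panel('top5.png',t,290,180,80,T5,1.42,.0175,[((255,255,0),circ(.5246,-.1525,.066,.0235))])
C=panel('side1.png',s,450,20,80,T1,.353,.047)
D=panel('top1.png',t,290,190,80,T5,1.42,.0175,[((255,255,0),circ(.5246,-.1525,.066,.0235)),((0,0,255),circ(.5255,-.1555,.066,.0235))])
cv2.imwrite('pics/m8.png',np.vstack([np.hstack([A,B]),np.hstack([C,D])]))
print(pix(t,T1),pix(s,T1))
E
```

```text
[545.4616645  383.14709828] [469.21802216  73.14088327]
```

View pics/m8.png

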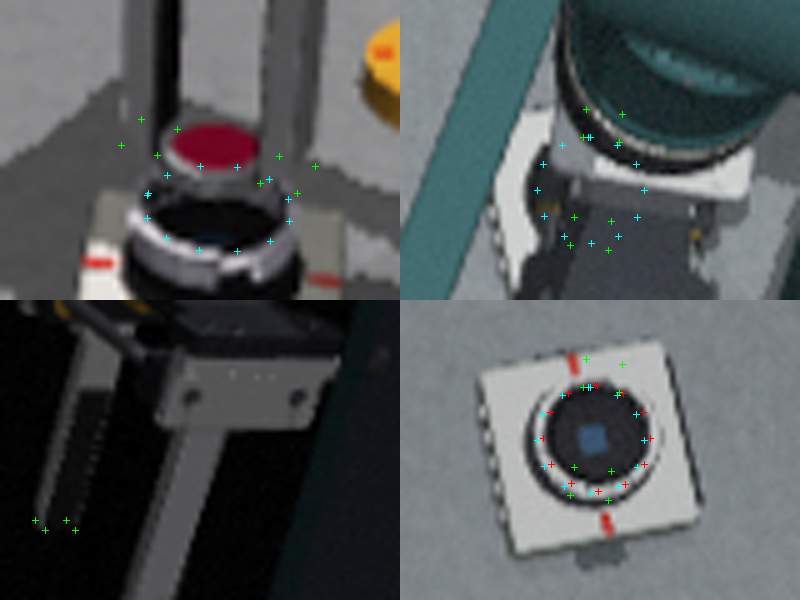

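step_arm(
  plan=[
    [[0, -0.5, -8, 0, 30], [0, -0.5, -12, 0, 30], [0, -0.5, -15, 0, 30], [0, -0.5, -17, 0, 30], [0, -0.5, -17, 0, 30], [0, -0.5, -17, 0, 30]],
  ],
)

```text
time: 9.82
tool_pos: [0.5247, -0.1531, 0.0673]
ee_rot: [-3.141, -0.0, 1.377]
wrist_force: [0.4, 0.2, -1.8]
width: 0.0349
```

step_arm(
  plan=[
    [[0, 0, 0, 0, 38], [0, 0, 0, 0, 40], [0, 0, 0, 0, 44], [0, 0, 0, 0, 50], [0, 0, 0, 0, 64], [0, 0, 0, 0, 64], [0, 0, 30, 0, 64], [0, 0, 70, 0, 64]],
  ],
)

```text
time: 10.48
tool_pos: [0.5217, -0.152, 0.1335]
ee_rot: [-3.131, -0.002, 1.377]
wrist_force: [0.9, -0.9, -1.5]
width: 0.06
```

step_arm(
  plan=[
    [[0, 20, 40, -0.12, 64], [0, 50, 76, -0.24, 64], [0, 90, 76, -0.36, 64], [0, 130, 76, -0.48, 64], [0, 170, 76, -0.6, 64], [5, 210, 76, -0.72, 64], [10, 250, 76, -0.84, 64], [15, 285, 76, -0.96, 64]],
  ],
)

```text
time: 11.15
tool_pos: [0.5379, 0.1196, 0.2139]
ee_rot: [3.141, -0.001, 0.453]
wrist_force: [1.0, -0.4, 0.6]
width: 0.0597
```

```bash
python3 - <<'E'
from h import *
np.set_printoptions(precision=1,suppress=True,linewidth=200)
s=snap('side','side6.png');t=snap('top','top6.png');o=robot.get_obs()
print(o['tool_pos']*1e3,o['ee_rot'],o['time'])
for S,b in((s,(280,165,315,195)),(t,(315,200,345,232))):
    a=S['frame'].astype(int)[b[1]:b[3],b[0]:b[2]];r,g,bb=a[...,0],a[...,1],a[...,2]
    m=((r>g+25)&(r>bb+15)).astype(np.uint8)
    n,l,st,c=cv2.connectedComponentsWithStats(m)
    for i in range(1,n):
        if st[i,4]>4: k=c[i]+b[:2];print(k,st[i],a[l==i].mean(0),at(S,*k,.0555)[:2]*1e3)
# lens blue centre in side3, top3
for f,S,b in(('side3.png',s,(230,275,262,305)),('top3.png',t,(180,200,212,230))):
    a=cv2.imread('pics/'+f).astype(int)[b[1]:b[3],b[0]:b[2]]
    m=((a[...,0]>a[...,2]+50)).astype(np.uint8);n,l,st,c=cv2.connectedComponentsWithStats(m)
    i=1+np.argmax(st[1:,4]);print(f,c[i]+b[:2],st[i],[at(S,*(c[i]+b[:2]),z)[:2]*1e3 for z in(.039,.041)])
E
```

```text
[537.8 122.9 213.3] [-3.1 -0.   0.5] 11.25
[296.7 183.7] [10 16 14  6 66] [195.8  31.6  77.6] [ 525.8 -155.5]
[280.7 189. ] [ 0 23  3  3  7] [224.1 152.7 146.1] [ 553.9 -127.4]
[312.5 191.5] [31 26  4  2  8] [227.8 138.5 133. ] [ 487.2 -138.5]
[324.2 202.5] [ 8  0  3  6 13] [203.4 122.2 120.2] [ 560.6 -147.9]
[327.7 217. ] [  7  11  13  13 133] [213.8  76.9 123.6] [ 527.5 -154.1]
side3.png [245.3 291.5] [  8  11  16  12 149] [array([541.5, 144.1]), array([540.9, 145.6])]
top3.png [195.9 214. ] [ 10   8  13  13 117] [array([543.6, 142.7]), array([543.2, 142.3])]
```

step_arm(
  plan=[
    [[2, 11.5, -40, 0, 64], [2, 11.5, -80, 0, 64], [2, 11.5, -120, 0, 64], [2, 11.5, -150, 0, 64], [2, 11.5, -168, 0, 64], [2, 11.5, -176, 0, 64], [2, 11.5, -178, 0, 64], [2, 11.5, -178, 0, 64]],
  ],
)

```text
time: 11.92
tool_pos: [0.5405, 0.1288, 0.036]
ee_rot: [3.141, -0.0, 0.459]
wrist_force: [0.4, 0.7, -0.0]
width: 0.0599
```

step_arm(
  plan=[
    [[0, 0, 0, 0, 64], [0, 0, 0, 0, 30], [0, 0, 0, 0, 30], [0, 0, 0, 0, 30], [0, 0, 0, 0, 30], [0, 0, 0, 0, 30], [0, 0, 0, 0, 30], [0, 0, 0, 0, 30]],
  ],
)

```text
time: 12.58
tool_pos: [0.5405, 0.1294, 0.0363]
ee_rot: [3.141, -0.001, 0.459]
wrist_force: [-1.1, 0.7, 4.0]
width: 0.034
```

step_arm(
  plan=[
    [[0, 0, 30, 0, 30], [0, 0, 70, 0, 30], [0, 0, 100, 0, 30], [-2, -40, 110, 0.1, 30], [-4, -80, 110, 0.2, 30], [-6, -120, 110, 0.32, 30], [-8, -160, 110, 0.44, 30], [-10, -200, 110, 0.56, 30]],
  ],
)

```text
time: 13.25
tool_pos: [0.53, -0.065, 0.1451]
ee_rot: [-3.141, 0.0, 1.004]
wrist_force: [0.5, 0.1, -0.1]
width: 0.0337
```

step_arm(
  plan=[
    [[-2, -38, 0, 0.12, 30], [-4, -76, 0, 0.24, 30], [-6.5, -97.5, 0, 0.36, 30], [-6.5, -97.5, -20, 0.4, 30], [-6.5, -97.5, -40, 0.4, 30], [-6.5, -97.5, -55, 0.4, 30], [-6.5, -97.5, -60, 0.4, 30], [-6.5, -97.5, -60, 0.4, 30]],
  ],
)

```text
time: 13.92
tool_pos: [0.5226, -0.1604, 0.0831]
ee_rot: [-3.137, -0.001, 1.397]
wrist_force: [0.3, -0.9, -0.1]
width: 0.0341
```

```bash
python3 - <<'E'
from h import *
np.set_printoptions(precision=1,suppress=True,linewidth=200)
s=snap('side','side7.png');o=robot.get_obs()
print(o['tool_pos']*1e3,o['ee_rot'],o['time'],o['width'])
b=(270,140,330,190)
a=s['frame'].astype(int)[b[1]:b[3],b[0]:b[2]]
m=((a[...,2]>a[...,0]+40)).astype(np.uint8);n,l,st,c=cv2.connectedComponentsWithStats(m)
for i in range(1,n): k=c[i]+b[:2];print(k,st[i],[at(s,*k,z)[:2]*1e3 for z in(.089,.091,.092)])
E
```

```text
[ 523.6 -160.6   84.7] [-3.1 -0.   1.4] 13.9667 0.03406303260650528
[297.5 173.3] [22 31 12  6 53] [array([ 523.7, -147.4]), array([ 523.1, -144.7]), array([ 522.8, -143.3])]
```

step_arm(
  plan=[
    [[0, 0, 30, 0, 30], [0, 0, 60, 0, 30], [2, 35, 60, 0, 30], [4, 70, 60, 0, 30], [6, 105, 60, 0, 30], [8, 140, 60, 0, 30], [10, 175, 60, 0, 30], [10, 175, 60, 0, 30]],
  ],
)

```text
time: 14.63
tool_pos: [0.5348, 0.0201, 0.1476]
ee_rot: [3.139, -0.004, 1.405]
wrist_force: [0.5, -0.3, -0.8]
width: 0.0341
```

step_arm(
  plan=[
    [[2, 30, 0, 0, 30], [4, 60, 0, 0, 30], [6, 90, 0, 0, 30], [8, 117, 0, 0, 30], [8, 117, 0, 0, 30], [8, 117, -30, 0, 30], [8, 117, -60, 0, 30], [8, 117, -60, 0, 30]],
  ],
)

```text
time: 15.3
tool_pos: [0.5385, 0.1299, 0.0803]
ee_rot: [-3.132, 0.004, 1.398]
wrist_force: [-1.4, 0.0, -1.2]
width: 0.0341
```

```bash
python3 - <<'E'
from h import *
np.set_printoptions(precision=2,suppress=True,linewidth=200)
s=snap('side','side8.png');o=robot.get_obs()
print(o['tool_pos']*1e3,o['ee_rot'],o['time'],o['width'])
b=(220,240,280,310)
a=s['frame'].astype(int)[b[1]:b[3],b[0]:b[2]]
m=((a[...,2]>a[...,0]+40)).astype(np.uint8);n,l,st,c=cv2.connectedComponentsWithStats(m)
for i in range(1,n): k=c[i]+b[:2];print(k,st[i],[at(s,*k,o['tool_pos'][2]+z)[:2]*1e3 for z in(.004,.005)])
E
```

```text
[539.88 130.11  82.96] [-3.14  0.    1.4 ] 15.35 0.03416849646028381
[246.16 271.81] [ 18  27  17  11 143] [array([539.13, 141.76]), array([538.81, 142.6 ])]
```

step_arm(
  plan=[
    [[2, 0, -25, 0, 30], [2, 0, -38, 0, 30], [2, 0, -44, 0, 30], [2, 0, -46, 0, 30], [2, 0, -46, 0, 30], [2, 0, -46, 0, 64], [2, 0, -46, 0, 64], [2, 0, -46, 0, 64]],
  ],
)

```text
time: 16.02
tool_pos: [0.5451, 0.1312, 0.041]
ee_rot: [3.139, -0.001, 1.398]
wrist_force: [0.4, -0.1, -0.0]
width: 0.0504
```

step_arm(
  plan=[
    [[0, 0, 0, 0, 64], [0, 0, 30, 0, 64], [0, 0, 70, 0, 64], [0, 0, 110, 0, 64], [-30, -20, 130, 0, 64], [-60, -40, 130, 0, 64], [-90, -60, 130, 0, 64], [-90, -60, 130, 0, 64]],
  ],
)

```text
time: 16.68
tool_pos: [0.4497, 0.069, 0.1697]
ee_rot: [-3.14, 0.002, 1.396]
wrist_force: [0.4, 0.3, -1.0]
width: 0.0602
```

step_arm(
  plan=[
    [[0, -35, 0, 0, 64], [0, -70, 0, 0, 64], [0, -105, 0, 0, 64], [0, -105, 0, 0, 64]],
  ],
)

```text
time: 17.02
tool_pos: [0.4544, -0.0387, 0.1698]
ee_rot: [3.14, 0.003, 1.391]
wrist_force: [0.8, 0.0, -0.2]
width: 0.0601
```

```bash
cat > lens.py <<'E'
from h import *
np.set_printoptions(precision=1,suppress=True,linewidth=200)
o=robot.get_obs();print(o['tool_pos']*1e3,o['ee_rot'],o['time'],o['width'])
for n,b in(('side',(200,250,280,320)),('top',(150,180,225,240))):
    s=snap(n,n+'9.png');a=s['frame'].astype(int)[b[1]:b[3],b[0]:b[2]]
    m=((a[...,2]>a[...,0]+50)).astype(np.uint8);k,l,st,c=cv2.connectedComponentsWithStats(m)
    for i in range(1,k):
        if st[i,4]>8: q=c[i]+b[:2];print(n,q,st[i],[at(s,*q,z)[:2]*1e3 for z in(.039,.041)])
E
python3 lens.py
```

```text
[454.4 -38.7 169.8] [3.1 0.  1.4] 17.0167 0.06007386641867064
side [243.2 288.4] [ 36  33  16  12 145] [array([547.1, 138.6]), array([546.4, 140.2])]
top [198.4 211.4] [ 43  26  12  12 116] [array([549.4, 137.2]), array([548.9, 136.8])]
```

step_arm(
  plan=[
    [[15, 30, 0, -0.1, 64], [31, 59, 0, -0.2, 64], [46, 88, 0, -0.3, 64], [62, 118, 0, -0.4, 64], [78, 148, 0, -0.5, 64], [93, 177, 0, -0.6, 64], [93, 177, 0, -0.7, 64], [93, 177, 0, -0.7, 64]],
  ],
)

```text
time: 17.78
tool_pos: [0.5471, 0.1466, 0.1688]
ee_rot: [-3.141, 0.001, 0.701]
wrist_force: [0.1, -0.6, 0.1]
width: 0.0599
```

step_arm(
  plan=[
    [[0, 0, 0, -0.12, 64], [0, 0, 0, -0.24, 64], [0, 0, -20, -0.36, 64], [0, 0, -40, -0.48, 64], [0, 0, -60, -0.6, 64], [0, 0, -80, -0.7, 64], [0, 0, -80, -0.7, 64], [0, 0, -80, -0.7, 64]],
  ],
)

```text
time: 18.45
tool_pos: [0.5458, 0.1433, 0.0886]
ee_rot: [3.141, 0.003, 0.002]
wrist_force: [0.3, 0.6, 0.5]
width: 0.0602
```

step_arm(
  plan=[
    [[1.5, -5, 0, 0, 64], [1.5, -5, -20, 0, 64], [1.5, -5, -40, 0, 64], [1.5, -5, -48, 0, 64], [1.5, -5, -52, 0, 64], [1.5, -5, -52, 0, 64], [1.5, -5, -52, 0, 64], [1.5, -5, -52, 0, 64]],
  ],
)

```text
time: 19.12
tool_pos: [0.5498, 0.1383, 0.0392]
ee_rot: [-3.141, -0.003, -0.002]
wrist_force: [0.3, -0.3, -0.7]
width: 0.0604
```

step_arm(
  plan=[
    [[0, 0, 0, 0, 30], [0, 0, 0, 0, 30], [0, 0, 0, 0, 30], [0, 0, 0, 0, 30], [0, 0, 0, 0, 30], [0, 0, 0, 0, 30], [0, 0, 0, 0, 30]],
  ],
)

```text
time: 19.7
tool_pos: [0.5487, 0.1381, 0.0378]
ee_rot: [3.142, -0.0, -0.002]
wrist_force: [0.2, 0.3, 1.2]
width: 0.0345
```

step_arm(
  plan=[
    [[0, 0, 30, 0, 30], [0, 0, 65, 0, 30], [0, 0, 90, 0, 30], [-3, -35, 90, 0, 30], [-6, -70, 90, 0, 30], [-9, -105, 90, 0, 30], [-12, -140, 90, 0, 30], [-12, -140, 90, 0, 30]],
  ],
)

```text
time: 20.37
tool_pos: [0.536, -0.0074, 0.1273]
ee_rot: [3.138, 0.001, -0.009]
wrist_force: [0.4, -0.3, 0.4]
width: 0.0347
```

step_arm(
  plan=[
    [[-3, -35, 0, 0, 30], [-6, -70, 0, 0, 30], [-9, -105, 0, 0, 30], [-11, -140, 0, 0, 30], [-11, -152, 0, 0, 30], [-11, -152, -20, 0, 30], [-11, -152, -38, 0, 30], [-11, -152, -38, 0, 30]],
  ],
)

```text
time: 21.03
tool_pos: [0.5231, -0.1524, 0.0852]
ee_rot: [-3.138, 0.007, -0.003]
wrist_force: [-0.1, 0.3, -1.9]
width: 0.0344
```

step_arm(
  plan=[
    [[0, 0, 0, 0, 30], [0, 0, 0, 0, 30]],
  ],
)

```text
time: 21.2
tool_pos: [0.5262, -0.1533, 0.0902]
ee_rot: [3.142, -0.001, -0.002]
wrist_force: [-0.5, 0.4, 1.2]
width: 0.0343
```

```bash
python3 - <<'E'
from h import *
np.set_printoptions(precision=2,suppress=True,linewidth=200)
o=robot.get_obs();print(o['tool_pos']*1e3,o['ee_rot'],o['time'],o['width'])
s=snap('side','side10.png')
b=(270,140,330,190)
a=s['frame'].astype(int)[b[1]:b[3],b[0]:b[2]]
m=((a[...,2]>a[...,0]+40)).astype(np.uint8);n,l,st,c=cv2.connectedComponentsWithStats(m)
for i in range(1,n): k=c[i]+b[:2];print(k,st[i],[at(s,*k,o['tool_pos'][2]+z)[:2]*1e3 for z in(.002,.003,.004)])
E
```

```text
[ 526.19 -153.29   90.25] [ 3.14 -0.   -0.  ] 21.2 0.034280217254947974
[301.13 170.93] [30 29  4  5 15] [array([ 517.33, -153.42]), array([ 517.05, -152.03]), array([ 516.77, -150.64])]
```

step_arm(
  plan=[
    [[-0.5, -0.5, -10, 0, 30], [-0.5, -0.5, -16, 0, 30], [-0.5, -0.5, -20, 0, 30], [-0.5, -0.5, -22, 0, 30], [-0.5, -0.5, -22.5, 0, 30], [-0.5, -0.5, -22.5, 0, 30], [-0.5, -0.5, -22.5, 0, 30]],
  ],
)

```text
time: 21.83
tool_pos: [0.525, -0.1544, 0.0671]
ee_rot: [3.142, 0.0, -0.002]
wrist_force: [0.2, -0.4, 0.0]
width: 0.0342
```

step_arm(
  plan=[
    [[0, 0, 0, 0, 38], [0, 0, 0, 0, 40], [0, 0, 0, 0, 44], [0, 0, 0, 0, 50], [0, 0, 0, 0, 64], [0, 0, 0, 0, 64], [0, 0, 30, 0, 64], [0, 0, 70, 0, 80]],
  ],
)

```text
time: 22.5
tool_pos: [0.522, -0.1531, 0.133]
ee_rot: [-3.138, 0.01, -0.002]
wrist_force: [1.1, -0.6, -0.5]
width: 0.0639
```

step_arm(
  plan=[
    [[0, 25, 30, 0, 90], [0, 60, 50, 0, 90], [0, 95, 50, 0, 90], [0, 130, 50, 0, 90], [0, 165, 50, 0, 90], [0, 200, 50, 0, 90], [0, 235, 50, 0, 90], [0, 235, 50, 0, 90]],
  ],
)

```text
time: 23.17
tool_pos: [0.5245, 0.0863, 0.1872]
ee_rot: [-3.138, -0.0, 0.005]
wrist_force: [-0.1, -0.3, 0.1]
width: 0.0845
```

```bash
python3 - <<'E'
from h import *
np.set_printoptions(precision=1,suppress=True,linewidth=200)
o=robot.get_obs();print(o['tool_pos']*1e3,o['ee_rot'],o['time'],o['width'])
s=snap('side','side11.png');t=snap('top','top11.png')
def comp(S,b,fn,z,mn):
    a=S['frame'].astype(int)[b[1]:b[3],b[0]:b[2]]
    m=fn(a[...,0],a[...,1],a[...,2]).astype(np.uint8);n,l,st,c=cv2.connectedComponentsWithStats(m)
    return [(c[i]+b[:2],st[i],at(S,*(c[i]+b[:2]),z)[:2]*1e3) for i in range(1,n) if st[i,4]>=mn]
blue=lambda r,g,b:b>r+40
red=lambda r,g,b:(r>g+45)&(r>b+45)&(r>110)
redr=lambda r,g,b:(r>g*1.9)&(r>110)
for S,b in((s,(270,160,330,200)),(t,(310,195,350,240))): print('lens',*comp(S,b,blue,.0665,8))
for S,b in((s,(265,175,330,205)),(t,(310,190,350,245))): print('cammarks',*comp(S,b,red,.038,4))
for S,b in((s,(310,145,350,175)),(t,(385,220,430,260))): print('ringmarks',*comp(S,b,redr,.016,3))
for S,b in((s,(310,145,350,175)),(t,(385,220,430,260))):
    print('brass',*comp(S,b,lambda r,g,b:(r>b*1.8)&(r>100),.016,50))
cat=[('side11.png',255,140,100,75),('top11.png',300,185,140,105),('side11.png',270,155,60,45),('top11.png',310,195,40,30)]
mosaic(cat,'m11.png')
E
```

```text
[524.5  86.3 187.2] [-3.1 -0.   0. ] 23.1667 0.08446448859120649
lens (array([297.8, 180.5]), array([22, 18, 13,  6, 65], dtype=int32), array([ 523.3, -152.7]))
lens (array([329. , 217.1]), array([ 13,  16,  13,  13, 131], dtype=int32), array([ 525.3, -155.6]))
cammarks (array([279.5, 189. ]), array([13, 13,  4,  3,  8], dtype=int32), array([ 562.1, -148.7])) (array([313. , 191.5]), array([46, 16,  5,  2, 10], dtype=int32), array([ 489.9, -161.2]))
cammarks (array([324.2, 202.3]), array([13, 11,  3,  4, 10], dtype=int32), array([ 565. , -149.9])) (array([330.9, 234.5]), array([20, 42,  3,  6, 13], dtype=int32), array([ 490.6, -161.9]))
ringmarks (array([322.2, 157.4]), array([11, 12,  3,  2,  5], dtype=int32), array([ 501.7, -332. ])) (array([342., 159.]), array([31, 14,  3,  1,  3], dtype=int32), array([ 452.9, -339.5]))
ringmarks (array([407.8, 249.8]), array([22, 29,  2,  3,  4], dtype=int32), array([ 454.6, -340.2]))
brass (array([332.4, 160.3]), array([ 10,   7,  25,  19, 299], dtype=int32), array([ 474.8, -326.9]))
brass (array([404.6, 239.6]), array([  6,   7,  29,  26, 457], dtype=int32), array([ 478.2, -334.6]))
```

View pics/m11.png

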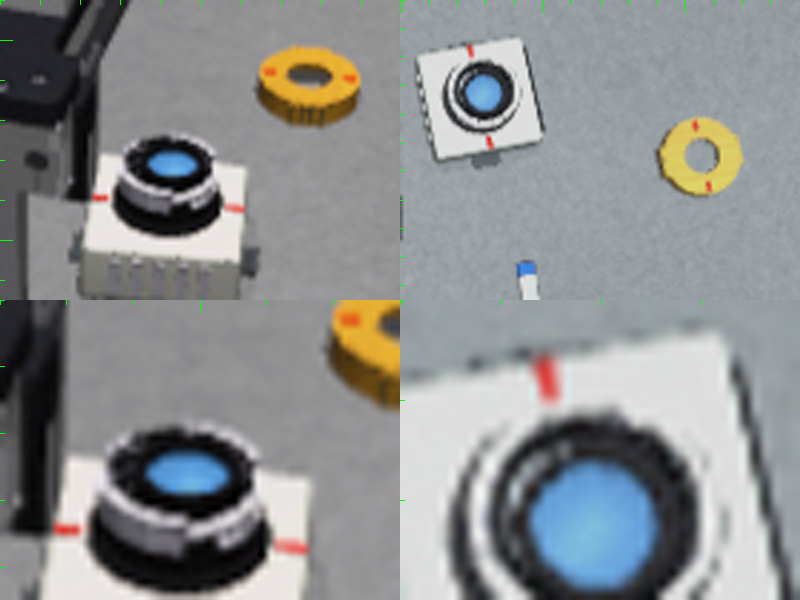

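step_arm(
  plan=[
    [[-4, -35, 0, 0.05, 90], [-8, -70, 0, 0.1, 90], [-12, -105, 0, 0.147, 90], [-16, -140, 0, 0.147, 90], [-20, -175, 0, 0.147, 90], [-24, -210, 0, 0.147, 90], [-28, -245, 0, 0.147, 90], [-28, -245, 0, 0.147, 90]],
  ],
)

```text
time: 23.93
tool_pos: [0.4953, -0.1718, 0.1867]
ee_rot: [3.138, 0.002, 0.135]
wrist_force: [-0.8, 0.8, 1.1]
width: 0.0846
```

step_arm(
  plan=[
    [[-4, -35, 0, 0, 90], [-8, -70, 0, 0, 90], [-12, -105, 0, 0, 90], [-16, -140, 0, 0, 90], [-19.5, -176, 0, 0, 90], [-19.5, -176, -40, 0, 90], [-19.5, -176, -80, 0, 90], [-19.5, -176, -80, 0, 90]],
  ],
)

```text
time: 24.6
tool_pos: [0.471, -0.3372, 0.0962]
ee_rot: [-3.126, 0.014, 0.142]
wrist_force: [-1.7, 1.7, -2.2]
width: 0.0844
```

step_arm(
  plan=[
    [[0, 0, 0, 0, 90], [0, 0, 0, 0, 90]],
  ],
)

```text
time: 24.77
tool_pos: [0.4782, -0.3413, 0.1091]
ee_rot: [3.139, -0.002, 0.144]
wrist_force: [0.5, 0.7, 1.3]
width: 0.0849
```

step_arm(
  plan=[
    [[-1, 6, -25, 0.003, 90], [-1, 6, -50, 0.003, 90], [-1, 6, -75, 0.003, 90], [-1, 6, -80, 0.003, 90], [-1, 6, -80, 0.003, 90], [-1, 6, -80, 0.003, 90]],
  ],
)

```text
time: 25.27
tool_pos: [0.4784, -0.3356, 0.0302]
ee_rot: [3.138, -0.003, 0.148]
wrist_force: [-0.1, -0.2, 1.1]
width: 0.0847
```

```bash
python3 - <<'E'
from h import *
np.set_printoptions(precision=4,suppress=True)
snap('top');a=robot.get_obs();snap('top');b=robot.get_obs()
for o in(a,b):print(o['tool_pos']*1e3,o['ee_rot'],o['joint_positions'],o['time'])
E
```

```text
[ 478.6393 -335.884    30.5763] [ 3.1369 -0.0039  0.1479] [-0.7088  0.2554  1.5322 -0.0001  1.348   0.7141] 25.3167
[ 478.5411 -335.8718   30.4684] [ 3.137  -0.0039  0.1478] [-0.7089  0.2553  1.5325 -0.0001  1.3478  0.7141] 25.3667
```

step_arm(
  plan=[
    [[-1.5, 0.5, -12, 0, 90], [-1.5, 0.5, -20, 0, 90], [-1.5, 0.5, -25, 0, 90], [-1.5, 0.5, -27.5, 0, 90], [-1.5, 0.5, -27.5, 0, 90], [-1.5, 0.5, -27.5, 0, 90], [-1.5, 0.5, -27.5, 0, 60], [-1.5, 0.5, -27.5, 0, 60]],
  ],
)

```text
time: 26.03
tool_pos: [0.4753, -0.334, 0.0003]
ee_rot: [3.141, -0.001, 0.147]
wrist_force: [-0.8, 1.3, 5.1]
width: 0.0747
```

step_arm(
  plan=[
    [[0, 0, 0, 0, 60], [0, 0, 0, 0, 60], [0, 0, 0, 0, 60], [0, 0, 0, 0, 60], [0, 0, 0, 0, 60]],
  ],
)

```text
time: 26.45
tool_pos: [0.4756, -0.334, 0.0003]
ee_rot: [3.141, -0.001, 0.148]
wrist_force: [0.4, 0.5, 5.3]
width: 0.0645
```

```bash
python3 - <<'E'
from h import *
np.set_printoptions(precision=4,suppress=True)
o=robot.get_obs();print(o['tool_pos']*1e3,o['ee_rot'],o['width'],o['wrist_force'],o['time'])
E
```

```text
[ 475.6312 -333.9599    0.3236] [ 3.1411 -0.0011  0.1476] 0.0645431148241753 [0.3931 0.5331 5.342 ] 26.45
```

step_arm(
  plan=[
    [[0, 0, 30, 0, 60], [0, 0, 65, 0, 60], [0, 0, 100, 0, 60], [9, 33, 100, 0.02, 60], [18, 66, 100, 0.02, 60], [27, 99, 100, 0.02, 60], [36, 132, 100, 0.02, 60], [45, 165, 100, 0.02, 60]],
  ],
)

```text
time: 27.12
tool_pos: [0.5198, -0.1673, 0.0985]
ee_rot: [-3.141, 0.001, 0.167]
wrist_force: [0.9, 0.0, -1.0]
width: 0.0646
```

step_arm(
  plan=[
    [[4, 14, 0, 0, 60], [4, 14, -12, 0, 60], [4, 14, -18, 0, 60], [4, 14, -18, 0, 60], [4, 14, -18, 0, 60]],
  ],
)

```text
time: 27.53
tool_pos: [0.5229, -0.1557, 0.0798]
ee_rot: [-3.14, 0.003, 0.166]
wrist_force: [0.1, 0.2, -0.7]
width: 0.0645
```

```bash
python3 - <<'E'
from h import *
np.set_printoptions(precision=4,suppress=True)
s=snap('side','side12.png');t=snap('top','top12.png');o=robot.get_obs();print(o['tool_pos']*1e3,o['ee_rot'],o['width'],o['wrist_force'],o['time'])
for S,b in((s,(260,130,340,185)),(s,(265,175,330,205))):
    a=S['frame'].astype(int)[b[1]:b[3],b[0]:b[2]];r,g,bb=a[...,0],a[...,1],a[...,2]
    m=((r>g*1.8)&(r>90)&(r>bb*1.5)).astype(np.uint8);n,l,st,c=cv2.connectedComponentsWithStats(m)
    for i in range(1,n):
        if st[i,4]>2: print(c[i]+b[:2],st[i],at(S,*(c[i]+b[:2]),o['tool_pos'][2]+.016)[:2]*1e3)
E
```

```text
[ 523.7793 -156.0499   81.2294] [3.1415 0.0005 0.1657] 0.06434168770777896 [ 0.1033  0.6119 -0.9815] 27.6333
[286.5 167.5] [25 37  4  2  8] [ 548.2459 -149.6565]
[309.5 169.5] [48 39  4  2  8] [ 500.373  -156.6269]
[279.5 189. ] [13 14  4  1  4] [542.6134 -74.1175]
[314. 192.] [48 17  3  1  3] [475.3253 -84.3707]
```

step_arm(
  plan=[
    [[1, 1.2, -5, 0, 60], [1, 1.2, -10, 0, 60], [1, 1.2, -13, 0, 60], [1, 1.2, -14.5, 0, 60], [1, 1.2, -16, 0, 60], [1, 1.2, -17.5, 0, 60], [1, 1.2, -19, 0, 60], [1, 1.2, -19, 0, 60]],
  ],
)

```text
time: 28.3
tool_pos: [0.5249, -0.1536, 0.0622]
ee_rot: [-3.142, 0.001, 0.168]
wrist_force: [-0.4, 0.7, -0.6]
width: 0.0648
```

step_arm(
  plan=[
    [[0, 0, -1, 0, 60], [0, 0, -2, 0, 60], [0, 0, -3, 0, 60], [0, 0, -3.5, 0, 60], [0, 0, -3.5, 0, 60]],
  ],
)

```text
time: 28.72
tool_pos: [0.5251, -0.1536, 0.0589]
ee_rot: [-3.142, 0.0, 0.168]
wrist_force: [0.1, -1.4, -0.4]
width: 0.0645
```

step_arm(
  plan=[
    [[0, 0, -0.7, 0, 60], [0, 0, -1.4, 0, 60], [0, 0, -2, 0, 60], [0, 0, -2, 0, 60], [0, 0, -2, 0, 60]],
  ],
)

```text
time: 29.13
tool_pos: [0.5254, -0.1538, 0.0576]
ee_rot: [3.141, -0.001, 0.168]
wrist_force: [-0.0, 0.3, 2.5]
width: 0.0646
```

```bash
python3 - <<'E'
from h import *
np.set_printoptions(precision=4,suppress=True)
o=robot.get_obs();print(o['tool_pos']*1e3,o['ee_rot'],o['width'],o['wrist_force'],o['wrist_torque'],o['joint_positions'],o['time'])
E
```

```text
[ 525.3841 -153.7597   57.6394] [ 3.1411 -0.0007  0.1676] 0.06459991493032188 [-0.0353  0.3348  2.5475] [ 0.0421  0.1559 -0.0102] [-0.3883  0.157   1.5923 -0.0001  1.3915  1.0149] 29.1333
```

step_arm(
  plan=[
    [[0, 0, -0.1, -0.08, 60], [0, 0, -0.3, -0.16, 60], [0, 0, -0.6, -0.24, 60], [0, 0, -0.9, -0.32, 60], [0, 0, -1.2, -0.4, 60], [0, 0, -1.5, -0.48, 60], [0, 0, -1.5, -0.48, 60]],
  ],
)

```text
time: 29.72
tool_pos: [0.5257, -0.1541, 0.0561]
ee_rot: [3.141, -0.002, -0.314]
wrist_force: [0.5, 0.4, 2.7]
width: 0.0645
```

```bash
cat > st.py <<'E'
from h import *
np.set_printoptions(precision=3,suppress=True)
o=robot.get_obs();print(o['tool_pos']*1e3,o['ee_rot'],o['width'],o['wrist_force'],o['wrist_torque'],o['joint_positions'][5],o['time'])
E
python3 st.py
```

```text
[ 525.691 -154.058   56.066] [ 3.141 -0.002 -0.314] 0.06451514938056882 [0.481 0.381 2.716] [ 0.067 -0.031 -0.004] 1.4961894031911458 29.7167
```

step_arm(
  plan=[
    [[0, 0, -0.2, -0.07, 60], [0, 0, -0.5, -0.14, 60], [0, 0, -0.7, -0.21, 60], [0, 0, -1.0, -0.28, 60], [0, 0, -1.2, -0.35, 60], [0, 0, -1.5, -0.42, 60], [0, 0, -1.5, -0.42, 60]],
  ],
)

```text
time: 30.3
tool_pos: [0.5258, -0.1542, 0.0553]
ee_rot: [-3.141, -0.002, -0.733]
wrist_force: [-0.6, -1.0, 4.3]
width: 0.0645
```

```bash
python3 st.py
```

```text
[ 525.828 -154.186   55.258] [-3.141 -0.002 -0.733] 0.06448813528705712 [-0.583 -0.989  4.323] [ 0.014  0.157 -0.032] 1.914991418751743 30.3
```

step_arm(
  plan=[
    [[0, 0, -0.2, -0.06, 60], [0, 0, -0.4, -0.12, 60], [0, 0, -0.6, -0.18, 60], [0, 0, -0.8, -0.24, 60], [0, 0, -1.0, -0.28, 60], [0, 0, -1.0, -0.28, 60]],
  ],
)

```text
time: 30.8
tool_pos: [0.5263, -0.1544, 0.0553]
ee_rot: [-3.14, -0.003, -1.011]
wrist_force: [-1.5, -0.4, 7.3]
width: 0.0643
```

```bash
python3 st.py
```

```text
[ 526.314 -154.358   55.262] [-3.14  -0.003 -1.011] 0.06428067326066125 [-1.456 -0.43   7.3  ] [ 0.042  0.266 -0.095] 2.1939032063007193 30.8
```

step_arm(
  plan=[
    [[0, 0, 0, -0.03, 60], [0, 0, 0, -0.06, 60], [0, 0, 0, -0.09, 60], [0, 0, 0, -0.09, 60]],
  ],
)

```text
time: 31.13
tool_pos: [0.5261, -0.1546, 0.0553]
ee_rot: [-3.14, -0.003, -1.101]
wrist_force: [-1.6, 1.0, 8.1]
width: 0.0649
```

```bash
python3 st.py
```

```text
[ 526.133 -154.574   55.253] [-3.14  -0.003 -1.101] 0.06489529709981663 [-1.567  0.975  8.11 ] [-0.024  0.306  0.003] 2.2833985387382447 31.1333
```

```bash
python3 - <<'E'
from h import *
np.set_printoptions(precision=3,suppress=True)
W=[];F=[]
for i in range(4):
    s=snap('side','side13.png');o=robot.get_obs();W.append(o['wrist_torque']);F.append(o['wrist_force'])
print(np.array(W),np.array(F))
b=(265,150,335,205);S=s
a=S['frame'].astype(int)[b[1]:b[3],b[0]:b[2]];r,g,bb=a[...,0],a[...,1],a[...,2]
m=((r>g*1.8)&(r>80)&(r>bb*1.5)).astype(np.uint8);n,l,st,c=cv2.connectedComponentsWithStats(m)
for i in range(1,n):
    if st[i,4]>1: print(c[i]+b[:2],st[i],at(S,*(c[i]+b[:2]),.070)[:2]*1e3)
print([pix(s,np.array([.5258,-.1545,.070])+.025*np.array([np.cos(q),np.sin(q),0])) for q in(-1.107,2.034)])
E
```

```text
[[-0.053  0.387 -0.085]
 [-0.091  0.361 -0.038]
 [-0.03   0.408 -0.019]
 [-0.074  0.346 -0.083]] [[-1.451 -0.497  8.559]
 [-1.269 -1.11   8.308]
 [-1.139 -0.706  8.118]
 [-1.482 -1.753  9.042]]
[293.875 171.125] [28 20  3  3  8] [ 538.569 -179.102]
[299.  184.5] [33 33  3  4  8] [ 516.492 -135.164]
[279.5 189. ] [13 39  4  1  4] [ 551.578 -108.401]
[313. 192.] [46 42  5  1  5] [ 482.86  -118.577]
[array([294.331, 171.819]), array([299.526, 185.489])]
```

```bash
python3 - <<'E'
from h import *
np.set_printoptions(precision=2,suppress=True)
def marks(f,boxes):
    im=cv2.imread('pics/'+f).astype(float)[:,:,::-1];out=[]
    for x0,y0,x1,y1 in boxes:
        a=im[y0:y1,x0:x1];w=np.clip(a[...,0]-1.0*a[...,1]*1.45,0,None)  # redness over brass (r/g~1.4)
        w[w<.25*w.max()]=0
        Y,X=np.mgrid[y0:y1,x0:x1];out.append([(w*X).sum()/w.sum(),(w*Y).sum()/w.sum()])
    return np.array(out)
s=snap('side','side14.png')
h=marks('side12.png',[(282,163,292,172),(305,165,315,174)]);n=marks('side14.png',[(289,167,299,176),(294,180,304,189)])
c=marks('side11.png',[(317,153,327,162),(337,155,347,163)])
print(h,n,c)
def mid(x,y,z,q): return np.array([pix(s,np.array([x,y,z])+k*.025*np.array([np.cos(q),np.sin(q),0])) for k in(1,-1)])
print('bench resid',c-mid(.4771,-.3353,.016,.147))
print('hover resid',h-mid(.5245,-.1560,.0969,.166))
for z in(.0695,.0712): print(z,'now resid',n-mid(.5258,-.1545,z,-1.107)[::1])
E
```

```text
[[286.42 167.53]
 [310.05 169.42]] [[293.88 170.99]
 [298.91 184.78]] [[322.1  157.51]
 [342.13 159.24]]
bench resid [[-0.01  0.05]
 [-0.06  0.09]]
hover resid [[ 0.08  0.55]
 [-0.05  0.67]]
0.0695 now resid [[-0.44 -1.01]
 [-0.61 -0.9 ]]
0.0712 now resid [[-0.47 -0.38]
 [-0.65 -0.25]]
```

step_arm(
  plan=[
    [[0, 0, 1, 0, 60], [0, 0, 2, 0, 60], [0, 0, 3, 0, 60], [0, 0, 3, 0, 60]],
  ],
)

```text
time: 31.72
tool_pos: [0.5248, -0.1535, 0.0553]
ee_rot: [3.141, 0.001, -1.102]
wrist_force: [0.3, -1.1, -1.3]
width: 0.0651
```

```bash
python3 st.py
```

```text
[ 524.759 -153.511   55.321] [ 3.141  0.001 -1.102] 0.06506704392178025 [ 0.292 -1.084 -1.279] [-0.14  -0.231 -0.021] 2.2841529128816997 31.7167
```

step_arm(
  plan=[
    [[0, 0, 1, 0, 60], [0, 0, 2, 0, 60], [0, 0, 2, 0, 60]],
  ],
)

```text
time: 31.97
tool_pos: [0.5244, -0.1533, 0.0558]
ee_rot: [3.14, 0.002, -1.102]
wrist_force: [3.9, -2.3, -11.0]
width: 0.0643
```

```bash
python3 st.py
```

```text
[ 524.407 -153.289   55.81 ] [ 3.14   0.002 -1.102] 0.06431088577348812 [  3.906  -2.289 -11.036] [-0.347 -0.847  0.016] 2.284663488705191 31.9667
```

step_arm(
  plan=[
    [[0, 0, -1, 0, 60], [0, 0, -2, 0, 60], [0, 0, -2, -0.015, 60], [0, 0, -2, -0.03, 60], [0, 0, -2, -0.03, 60]],
  ],
)

```text
time: 32.38
tool_pos: [0.5243, -0.1533, 0.0555]
ee_rot: [3.14, 0.002, -1.133]
wrist_force: [0.4, -1.3, -7.9]
width: 0.0645
```

```bash
python3 st.py; python3 st.py; python3 - <<'E'
from h import *
for i in range(3):
    s=snap('side','side15.png');o=robot.get_obs();print(o['wrist_torque'],o['wrist_force'],o['ee_rot'][2])
E
```

```text
[ 524.342 -153.259   55.527] [ 3.14   0.002 -1.133] 0.06446860780095778 [ 0.42  -1.274 -7.897] [-0.047 -0.161  0.024] 2.3158933978895173 32.3833
[ 524.342 -153.259   55.527] [ 3.14   0.002 -1.133] 0.06446860780095778 [ 0.42  -1.274 -7.897] [-0.047 -0.161  0.024] 2.3158933978895173 32.3833
[-0.00838671 -0.13459347  0.03137313] [ 0.04245938  0.18271319 -7.83286702] -1.1327491527333062
[-0.01646345 -0.09919506 -0.00114904] [ 0.50173044 -1.00487503 -8.06445803] -1.1325492652408449
[-0.01094425  0.02743704  0.02756694] [ 0.66877106 -0.68681424 -8.40409718] -1.132476660471515
```

step_arm(
  plan=[
    [[0, 0, -1, 0, 60], [0, 0, -2, 0, 60], [0, 0, -2, 0, 60]],
  ],
)

```text
time: 32.78
tool_pos: [0.5246, -0.1534, 0.0553]
ee_rot: [3.141, 0.001, -1.132]
wrist_force: [-4.7, 1.2, 2.1]
width: 0.0649
```

```bash
python3 st.py
```

```text
[ 524.554 -153.411   55.29 ] [ 3.141  0.001 -1.132] 0.06489577148991647 [-4.741  1.173  2.055] [ 0.333  0.969 -0.042] 2.314939138013978 32.7833
```

step_arm(
  plan=[
    [[0, 0, 0, 0, 72], [0, 0, 0, 0, 80], [0, 0, 0, 0, 90], [0, 0, 0, 0, 92], [0, 0, 0, 0, 92], [0, 0, 15, 0, 92], [0, 0, 45, 0, 92], [0, 0, 80, 0, 92]],
  ],
)

```text
time: 33.45
tool_pos: [0.5235, -0.153, 0.1323]
ee_rot: [3.138, 0.004, -1.132]
wrist_force: [1.2, -0.5, 0.9]
width: 0.0862
```

step_arm(
  plan=[
    [[0, 30, 40, 0.05, 92], [0, 65, 50, 0.1, 92], [0, 100, 50, 0.2, 92], [0, 135, 50, 0.3, 92], [0, 170, 50, 0.4, 92], [0, 205, 50, 0.5, 92], [0, 240, 50, 0.6, 92], [0, 240, 50, 0.6, 92]],
  ],
)

```text
time: 34.12
tool_pos: [0.5248, 0.0921, 0.1843]
ee_rot: [-3.138, 0.001, -0.522]
wrist_force: [-0.1, -0.8, -0.4]
width: 0.0866
```

```bash
python3 st.py; python3 - <<'E'
from h import *
np.set_printoptions(precision=2,suppress=True)
s=snap('side','side16.png');t=snap('top','top16.png')
for n,S,b in(('side',s,(265,150,335,205)),('top',t,(305,190,355,245))):
    a=S['frame'].astype(int)[b[1]:b[3],b[0]:b[2]];r,g,bb=a[...,0],a[...,1],a[...,2]
    m=((r>g*1.75)&(r>80)&(r>bb*1.4)).astype(np.uint8);k,l,st,c=cv2.connectedComponentsWithStats(m)
    for i in range(1,k):
        if st[i,4]>1: print(n,c[i]+b[:2],st[i,2:],'z71',at(S,*(c[i]+b[:2]),.071)[:2]*1e3,'z38',at(S,*(c[i]+b[:2]),.038)[:2]*1e3)
mosaic([('side16.png',260,145,80,60),('top16.png',300,190,64,48),('side16.png',140,200,240,180),('top16.png',100,140,240,180)],'m16.png')
E
```

```text
[524.827  92.084 184.28 ] [-3.138  0.001 -0.522] 0.08657475079728037 [-0.088 -0.772 -0.428] [0.094 0.019 0.015] 2.158537072571606 34.1167
side [294.5 171.5] [2 2 4] z71 [ 536.62 -176.75] z38 [ 546.63 -222.37]
side [299.17 185.17] [3 3 6] z71 [ 515.35 -131.7 ] z38 [ 524.11 -174.69]
side [278. 189.] [3 1 3] z71 [ 554.22 -106.25] z38 [ 565.25 -147.74]
side [314. 192.] [3 1 3] z71 [ 480.68 -117.9 ] z38 [ 487.42 -160.07]
top [339.2 210.6] [3 2 5] z71 [ 538.41 -178.11] z38 [ 545.03 -183.2 ]
top [319.  220.5] [3 2 4] z71 [ 517.31 -132.99] z38 [ 523.14 -136.37]
top [330.83 233.83] [2 5 6] z71 [ 487.49 -157.49] z38 [ 492.19 -161.8 ]
```

View pics/m16.png

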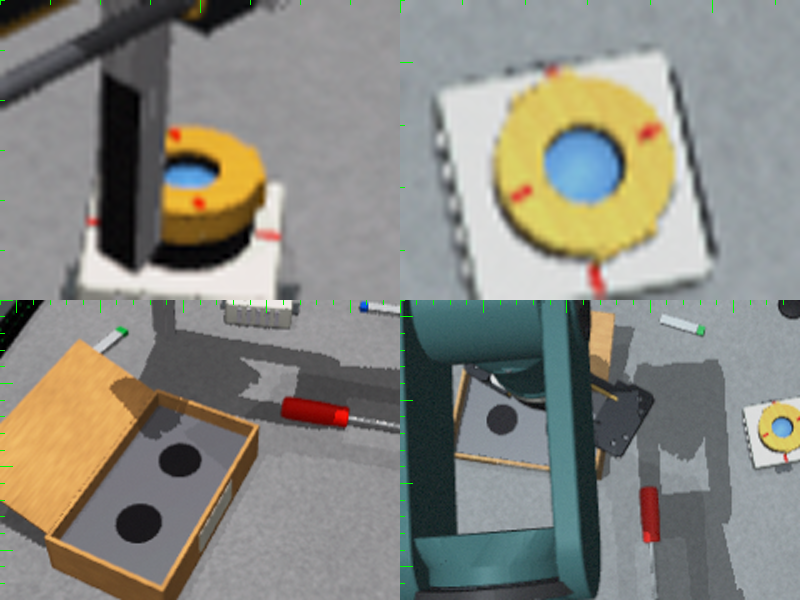

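```bash
python3 -c "
from h import *
print(robot.close_job())"
```

```text
the job is handed in; nothing more can be done
None
```

I finished all the steps and handed the job in at about 34 s, with the arm clear of everything. No verdict was reported.

**What I did**
- I folded the carton's flap back; pictures afterwards show it lying well open.
- I dropped the filter into the barrel, then the lens, dome up. The top view showed each one's glass at full size, so both appear to lie flat.
- I fitted the brass ring with its marks in line, turned it clockwise and let go.

**Last checks**
- **Ring angle:** both cameras put the ring's marks about 74° from the camera's. The tool's own turn was 74.5°, inside the 70–76° range given for tight, and the ring had not sprung back after release.
- **Ring height:** in both pictures the ring sits level and centred at about 71 mm. It had stopped sinking where it should meet the lens, and it held against an upward pull of about 11 N, moving about 0.5 mm.

**What went wrong or disagreed**
- **First lens grip:** it was about 12 mm off centre, because the arm had not reached the pose I assumed. I set the lens back in the carton and gripped it again.
- **Cameras:** they disagreed by 2–4 mm, so I placed the parts using both cameras and the measured tool position.
- **Tightness:** the wrist torque showed no clear rise while tightening, so that rests on the angle, the height and the pull test.

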